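# Warm the jar: set the tray's heat and roll the flip timer to orange

### The job

Start warming the empty jar under the glass dome: slide the warming tray's heat control to the orange tick, then start the timing by rolling the six-sided flip timer over until its orange flat faces up, resting flat on the counter. Let it down gently rather than dropping it, and leave the dome and the other kitchen things where they are.

Things in the scene. Friction and masses are not known exactly. Their poses are not given: they have to be found in the camera images.
- heat (a joint): Heat slider of the warming tray, in m along its track: 0 = off (left end, seen from the robot), 0.090 = hottest (right end). The orange tick is at 0.060. It moves with about 1.5 N of friction and stays where it is left. It starts somewhere in 0 to 0.030.
- heat_grip (a point): Centre of the heat slider's grip, an upright black block, white pointer line on top: 22 mm along the tray's x, 14 mm along its y (travel), 21 mm tall. Counter +42 mm; the grip's top is 11 mm above this point, the tray's deck 12 mm below. Axes are the tray's: x points to the dome, whose foot stands 61 mm from the grip's middle; the joint grows towards -y. Both y sides are free.
- heat_mark (a point): The tick's place on the track: the point of the deck (30 mm above the counter) under the middle of the grip when the slider is at the orange tick. The tick itself, 8 mm wide along the travel and 18 mm long, is painted beside the slot on the dome's side; three thinner ticks are black. Axes are the tray's.
- timer_center (a point): Centre of the flip timer, 30 mm above the counter when it lies on a flat (35 mm on an edge). Site x runs along the prism; point z is the outward normal of the ORANGE flat, so z must end up pointing up. At the start orange is on a lower side flat, 120 degrees from up: two flats to roll the shorter way round.
- tray: Warming tray, fixed: aluminium housing 236 x 172 mm, top 30 mm above the counter, on a 255 x 195 mm cork trivet. Origin on the counter at the middle of the trivet. The control strip lies along its -x edge towards the robot, the black glass plate with jar and dome on the +x part. The slider track runs along y at x = -0.080.
- dome: Glass dome covering the jar, loose, 0.55 kg: 128 mm wide at the foot, 120 mm at the wall, 135 mm tall, black vent knob on top reaching 167 mm above the dome's foot. Origin at the middle of its foot, on the tray top. Leave alone.
- saucer: White ceramic saucer, 140 mm across, 20 mm high; origin at the middle of its underside. Leave alone.
- lid: Blue silicone jar lid, 90 mm across, 12 mm thick with a small knob to 30 mm; origin at the middle of its underside. Leave alone.
- scraper: Steel bench scraper lying flat: 110 x 140 mm, wooden handle 20 mm thick along one edge; origin on the counter under its middle. Leave alone.
- whisk: Wooden whisk lying down, 260 mm long along its x, 42 mm thick at the head; origin on the counter under its middle. Leave alone.
- timer: Flip timer: loose white hexagonal prism, 60 mm across flats, 69 mm across corners, 46 mm long (x), ends flat to grip, 0.09 to 0.14 kg, on the counter with 90 mm free round it. Origin at its centre; body z is the normal of the green flat (up at the start). A coloured pad on each flat, in turn from orange, turning from +z to -y: orange, yellow, green, blue, black, grey. Dark display in the -x end.
Not all that is in view belongs to the job. Several things look just like the timer: the one meant starts nearest to the robot's base.

How it is judged:
By the outcome, as a careful person would: the job done as asked, in the order asked, and still so for the second after the job is handed in, with the robot touching nothing.
It also fails if it takes over 72 s, if anything falls off the work surface, if the arm or the gripper's body presses on something with over 40 N, if the wrist force passes 120 N, or if a joint passes its speed limit or range.

### The arm

A 7-joint arm with a two-finger parallel gripper is mounted at the origin on the work surface. World frame = base frame: x ahead of the robot, y to its left, z up, the work surface at z = 0. Lengths are in mm, angles in rad, forces in N, time in s.
With the tool pointing down it reaches from about 425 to 1025 mm from the base axis. Payload 3.6 kg.
Tool frame: the origin (TCP) lies midway between the tips of the shut fingers; the grasp point (between the pads) lies 19 mm behind it; z points along the fingers, y is the direction in which the jaws open and shut (so a half turn about z gives the same grasp; the last joint's range is limited). The gripper opens to 85 mm and grips with 20 to 120 N. Pads are 22 mm wide; open, the fingers measure 114 mm over their backs; the gripper's body (76 mm by 85 mm) begins 54 mm behind the grasp point. The pads swing forward as they close: fully open they stand 13 mm farther back than shut.
Start: joints at [1.081, 0.591, 0.048, 1.609, -0.033, 0.943, -0.034], TCP at [279.523, -668.952, 231.302] pointing down, gripper open.
Joint ranges: [-2.69, 2.69], [-0.47, 2.24], [-1.27, 1.36], [0.19, 2.51], [-1.53, 4.68], [0.08, 2.07], [-3.09, 3.09]. Speed limits (rad/s): [2.57, 2.57, 3.14, 3.14, 3.14, 3.14, 3.14].

### API

Orientations are given as a unit quaternion [w, x, y, z].
In Python, from bench import * gives the robot as it stands.
- The arm moves only by the shell command python3 -m crank 'ROWS' [FORCE]. ROWS is a JSON object of lists of equal length, an entry for each row: "fingers": the gripper command: -1 is shut, 1 is fully open, values between are in proportion; "linear": the shift along the tool's x, y, z in units of 50 mm (1.0 is 50 mm), a list of three; "twist": the turn, a rotation vector about the tool's x, y, z in units of 10 degrees (1.0 is 10 degrees), a list of three. A call has 1 to 8 rows; each row is the pose to reach, as a shift and turn from the pose commanded when the call began, along the tool's axes at that moment; what a row does not reach only later rows make up. A row lasts 1/8 s, in which the tool goes at most 62.5 mm and 10.7 degrees, less where a joint would pass 70% of its speed; a pose out of reach is approached as far as the arm can. A call with a gripper value outside its range is refused whole. The fingers move at their own pace and stop on an object; FORCE is the grip in N (left out, the last holds). Time passes only in rows, so rows that repeat a pose let the fingers close. It gives the time, the measured TCP pose, the force and the opening at its end, in the units of the state.
- observe(): the state, without advancing time (a new reading comes with each control period).
- get_image(name): name is "side" or "top" or "wrist"; returns (picture, depth): 420x560x3 uint8, red, green, blue; 420x560 float32, mm along the optical axis (not along the pixel's ray), 0 where there is no reading.
- camera_params(name): a dict with "vfov" (degrees; the focal length in pixels is half the picture's height over the tangent of half this angle, whatever the lens; pixels are square), "cx", "cy" (the principal point, pixels), "k1" (the pictures are not rectified: a ray, as slopes to the right and down, at radius r is drawn at 1 + k1 r^2 times it, then the intrinsics apply), "world_to_cam" (4x4, takes a point from world to camera coordinates). Camera axes: x right, y down, z forward; pixel columns grow to the right and rows downward; lengths in mm; the calibration is good to about 2 mm. A picture is of the moment at which its call begins: read the wrist's pose just before it. camera_params takes no time and is no camera call; for the wrist camera it gives the pose at the moment of the call.
- hand_in(): hands the job in, once; it reports no verdict.
Trained networks look in the newest picture that a camera, given by its name, has taken for a name from the list of things; names that differ only in an ending like _2 or _b are one class to them, and where a whole thing is asked for, a point or a joint stands for the part that bears it (a point fixed in the world has none). Each returns a list of dicts, best first, with "confidence" (0 to 1); they miss things now and then, are a little off and sometimes report something else, mostly with a low value. They report only what shows in the picture. A call takes as long as a camera call. They do not tell look-alikes from the thing itself.
- cut_out(camera, thing): "region" (420x560 bool, what is visible of it) and "xy" ([column, row] in pixels, amid what is visible of it).
The state is a dict: "time_s": time; "joint_positions": joint angles; "joint_vel": joint speeds; "joint_efforts": joint torques, N m; "tcp_pos": TCP position; "eef_rot": TCP orientation; "ft_force": force on the tool from outside, world axes, zero at the start; "ft_torque": the same for the moment, N m; "finger_gap": opening from 0.0 (shut) to 1.0 (fully open).
Only numpy, scipy, OpenCV 4.12 (cv2) and the standard library are available. Lean on these libraries where they do the work, as an engineer would, in place of code of your own. Each camera call takes 0.05 s, during which the arm holds its last target.

## Working session

There is one attempt and no reset: what is moved stays moved. The work goes in short steps, Python scripts to look and compute and a shell command to move; the robot and the scene stay as the last step left them, time stands still between calls to the robot, and variables do not carry over. Pictures are saved under pics/ and viewed, and the job is handed in when it is done.

```bash
ls; mkdir -p pics
cat > h.py <<'E'
from bench import *
import numpy as np, cv2
from scipy.spatial.transform import Rotation as R
def snap(n,f):
    im,d=get_image(n); cv2.imwrite('pics/'+f+'.png',im[:,:,::-1]); np.save('pics/'+f+'.npy',d); return im,d
def world(p,uv,depth):
    f=210/np.tan(np.radians(p['vfov'])/2)
    K=np.array([[f,0,p['cx']],[0,f,p['cy']],[0,0,1.]])
    uv=np.atleast_2d(np.array(uv,float))
    xd=(uv-[p['cx'],p['cy']])/f
    x=xd.copy()
    for _ in range(20): x=xd/(1+p['k1']*(x**2).sum(1,keepdims=True))
    P=np.c_[x,np.ones(len(x))]*np.reshape(depth,(-1,1))
    T=np.linalg.inv(np.array(p['world_to_cam']))
    return P@T[:3,:3].T+T[:3,3]
def rayz(p,uv,z):
    a=world(p,uv,1.0);T=np.linalg.inv(np.array(p['world_to_cam']));o=T[:3,3]
    d=a-o
    return o+d*((z-o[2])/d[:,2:3])
def proj(p,X):
    f=210/np.tan(np.radians(p['vfov'])/2)
    X=np.atleast_2d(X);T=np.array(p['world_to_cam']);c=X@T[:3,:3].T+T[:3,3]
    x=c[:,:2]/c[:,2:];x=x*(1+p['k1']*(x**2).sum(1,keepdims=True))
    return x*f+[p['cx'],p['cy']]
E
python3 - <<'E'
from h import *
print(observe())
snap('top','top0');snap('side','side0')
for c in ['top','side']:
  p=camera_params(c);print(c,p)
  for t in ['timer','heat_grip','tray','dome','saucer','lid','scraper','whisk']:
    for r in cut_out(c,t):
      m=r['region'];ys,xs=np.nonzero(m);d=np.load('pics/%s0.npy'%c)
      dd=d[m];dd=dd[dd>0]
      u,v=map(int,r['xy'])
      w=world(p,[r['xy']],d[v,u])[0].round(0) if len(dd) else 0
      print(c,t,round(r['confidence'],2),np.round(r['xy']),m.sum(),w)
E
```

```text
pics
{'time_s': 0.0, 'joint_positions': array([ 1.08149892,  0.59211827,  0.04827283,  1.60985377, -0.0333194 ,
        0.94268356, -0.03367217]), 'joint_vel': array([-0.00136481,  0.00015724, -0.00016069,  0.00059083,  0.00077801,
        0.00032611,  0.00061403]), 'joint_efforts': array([-3.93123810e-04, -5.48693740e+01,  1.54648539e+00, -1.98124301e+01,
        9.35239659e-03,  8.79492232e-03,  8.80639220e-06]), 'tcp_pos': array([ 279.22154747, -668.16466838,  230.12906656]), 'eef_rot': array([-1.09669187e-03,  9.80469597e-01,  1.96667470e-01, -2.69382765e-04]), 'ft_force': array([ 0.24161146, -0.19517183, -0.07459657]), 'ft_torque': array([-0.05162061, -0.01444275,  0.014225  ]), 'finger_gap': 1.0019107756228576}
top {'vfov': 45.34179216262337, 'cx': 267.7090458648741, 'cy': 207.60588113718853, 'k1': -0.14203877287832814, 'world_to_cam': array([[ 6.55069162e-03, -9.99976156e-01,  2.18534326e-03,
         1.47674087e+01],
       [-9.97485193e-01, -6.68857272e-03, -7.05588642e-02,
         5.88427327e+02],
       [ 7.05717986e-02, -1.71763818e-03, -9.97505224e-01,
         1.491497
[... 1073 characters left out ...]
+03],
       [ 0.00000000e+00,  0.00000000e+00,  0.00000000e+00,
         1.00000000e+00]])}
side timer 0.68 [296. 178.] 336 [ 651. -183.   45.]
side timer 0.64 [265. 170.] 310 [ 756. -146.   55.]
side timer 0.61 [316. 138.] 290 [ 712. -428.   46.]
side timer 0.58 [300. 160.] 309 [ 700. -289.   32.]
side heat_grip 0.5 [238. 262.] 36 [580. 238.  46.]
side tray 0.94 [235. 257.] 2891 [597. 233.  52.]
side tray 0.7 [300. 178.] 310 [ 632. -183.   50.]
side dome 0.81 [210. 228.] 1861 [676. 236. 135.]
side saucer 0.92 [326. 241.] 1175 [428. -12.   5.]
side lid 0.75 [234. 204.] 385 [768.  22.  13.]
side scraper 0.89 [360. 157.] 591 [ 535. -465.    8.]
side whisk 0.59 [188. 350.] 408 [521. 532.  26.]
```

Run:
```python
import cv2
a=cv2.imread('pics/top0.png');b=cv2.imread('pics/side0.png')
cv2.imwrite('pics/topc.png',cv2.resize(a[110:270,80:480],None,fx=2,fy=2,interpolation=cv2.INTER_CUBIC))
cv2.imwrite('pics/tc2.png',cv2.resize(a[135:215,310:450],None,fx=5.5,fy=5.5,interpolation=cv2.INTER_CUBIC))
cv2.imwrite('pics/sc.png',cv2.resize(b[110:380,140:410],None,fx=2.2,fy=2.2,interpolation=cv2.INTER_CUBIC))
cv2.imwrite('pics/tr.png',cv2.resize(a[150:240,150:270],None,fx=6,fy=6,interpolation=cv2.INTER_CUBIC))
```

```text
(no output)
```

View pics/topc.png

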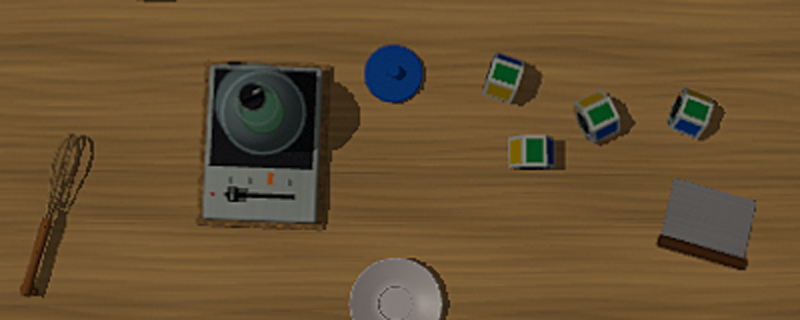

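View pics/tc2.png

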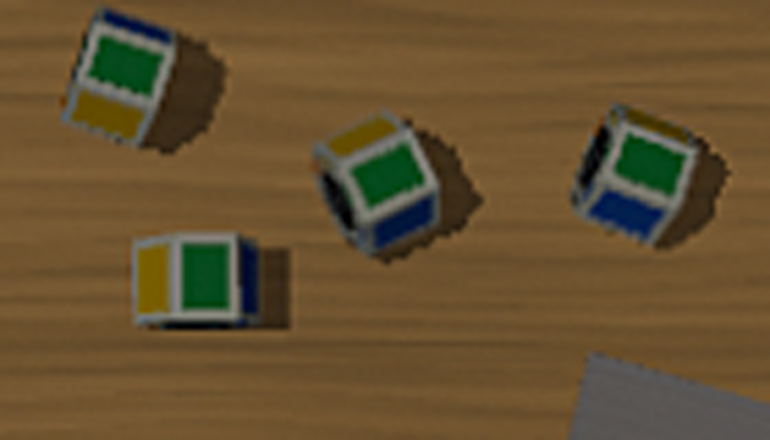

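View pics/sc.png

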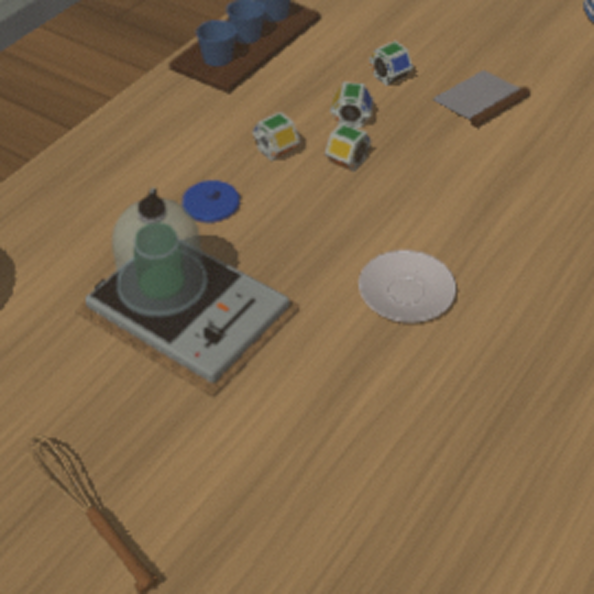

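View pics/tr.png

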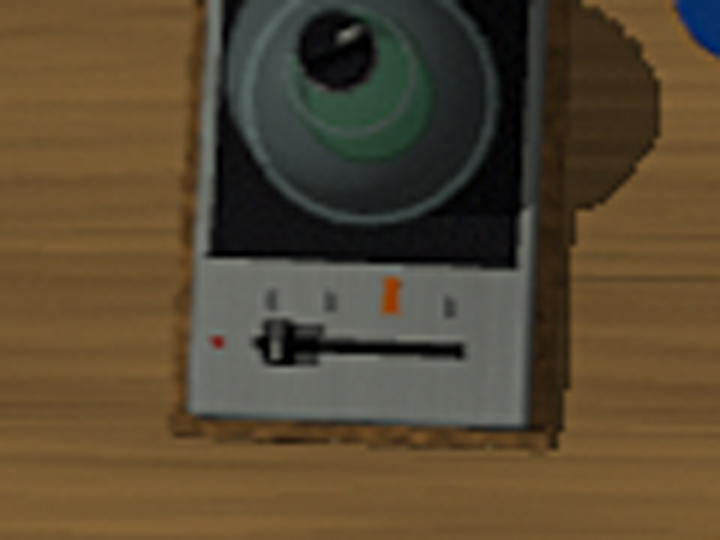

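The four timer look-alikes in the top view are at (344,185), (333,150), (378,168) and (426,166). They lie about 685, 777, 771 and 846 mm from the base, so (344,185) is the one meant. The crop shows it with green up, yellow on its left (+y) and the dark display end towards the robot, so orange is lower left. The slider grip is at about (197,207) and the orange tick at about (215,199).

Next I'll measure both more precisely and check the wrist camera geometry.

Run:
```python
from h import *
p=camera_params('wrist');T=np.linalg.inv(p['world_to_cam']);s=observe()
q=s['eef_rot'];Rt=R.from_quat([q[1],q[2],q[3],q[0]]).as_matrix()
print('cam in tool',Rt.T@(T[:3,3]-s['tcp_pos']),'\n',(Rt.T@T[:3,:3]).round(3),p['vfov']);print(Rt.round(3))
pt=camera_params('top')
a=lambda c,z:rayz(pt,np.array(c)/6+[150,150],z).round(1)
print('grip',a([[283,342]],52),'track',a([[255,343],[465,350]],30),'ticks',a([[272,300],[331,301],[392,296],[450,306]],30))
print('tray front corners',a([[190,413],[527,427]],30),'plate',a([[207,256],[517,267]],30))
b=lambda c,z:rayz(pt,np.array(c)/5.5+[310,135],z).round(1)
print('timer top face',b([[182,236],[240,236],[236,320],[178,320]],60))
```

```text
cam in tool [  82.0886464    -1.49636137 -142.16819886] 
 [[-0.    -0.949 -0.317]
 [ 1.    -0.     0.   ]
 [-0.    -0.317  0.949]] 67.3772197584328
[[ 0.923  0.386 -0.   ]
 [ 0.386 -0.923 -0.   ]
 [-0.     0.    -1.   ]]
grip [[586.5 227.1  52. ]] track [[587.5 244.2  30. ]
 [584.7 139.   30. ]] ticks [[609.1 236.   30. ]
 [608.8 206.4  30. ]
 [611.5 175.8  30. ]
 [606.6 146.7  30. ]]
tray front corners [[552.2 276.3  30. ]
 [546.5 107.6  30. ]] plate [[631.  269.2  30. ]
 [626.4 113.5  30. ]]
timer top face [[ 675.  -203.4   60. ]
 [ 675.3 -234.8   60. ]
 [ 629.9 -232.3   60. ]
 [ 629.6 -200.9   60. ]]
```

```bash
python3 -m crank '{"fingers":[1,1,1,1,1,1,1,1],"linear":[[11.9,-13.9,-0.4],[11.9,-13.9,-0.4],[11.9,-13.9,-0.4],[11.9,-13.9,-0.4],[11.9,-13.9,-0.4],[11.9,-13.9,-0.4],[11.9,-13.9,-0.4],[11.9,-13.9,-0.4]],"twist":[[0,0,-15.6],[0,0,-15.6],[0,0,-15.6],[0,0,-15.6],[0,0,-15.6],[0,0,-15.6],[0,0,-15.6],[0,0,-15.6]]}'
cat >> h.py <<'E'
def tool():
    s=observe();q=s['eef_rot'];return s,R.from_quat([q[1],q[2],q[3],q[0]])
def togo(pos,Rgoal):
    s,r=tool();d=r.inv().apply(np.array(pos)-s['tcp_pos'])/50
    t=(r.inv()*Rgoal).as_rotvec(degrees=True)/10
    print('t',round(s['time_s'],2),'tcp',s['tcp_pos'].round(1),'F',s['ft_force'].round(1),'gap',round(s['finger_gap'],2),'j',s['joint_positions'].round(2));print('lin',d.round(2),'twist',t.round(2))
def down(az): # tool y azimuth (deg), pointing down
    a=np.radians(az);y=np.array([np.cos(a),np.sin(a),0]);z=np.array([0,0,-1.]);return R.from_matrix(np.c_[np.cross(y,z),y,z])
E
python3 - <<'E'
from h import *
togo([545,195,250],down(88.5))
E
```

```text
time_s: 1.9
tcp_pos: [433.8, -191.6, 242.8]
eef_rot: [0.001, 0.581, 0.814, 0.0]
ft_force: [1.4, 0.7, 0.8]
finger_gap: 0.998
t 1.9 tcp [ 433.8 -191.6  242.8] F [1.4 0.7 0.8] gap 1.0 j [ 0.68  0.29 -0.44  2.13  0.18  0.75  0.46]
lin [ 6.59  4.62 -0.15] twist [ 0.    0.01 -6.95]
```

```bash
python3 -m crank '{"fingers":[1,1,1,0,-0.2,-0.2,-0.2,-0.2],"linear":[[6.6,4.6,-0.1],[6.6,4.6,-0.1],[6.6,4.6,-0.1],[6.6,4.6,-0.1],[6.6,4.6,-0.1],[6.6,4.6,-0.1],[6.6,4.6,-0.1],[6.6,4.6,-0.1]],"twist":[[0,0,-7],[0,0,-7],[0,0,-7],[0,0,-7],[0,0,-7],[0,0,-7],[0,0,-7],[0,0,-7]]}'
python3 - <<'E'
from h import *
togo([545,195,250],down(88.5))
p=camera_params('wrist')
snap('wrist','w1')
for t in ['heat_grip','heat_mark']:
  for r in cut_out('wrist',t):
    print(t,r['confidence'],r['xy'],r['region'].sum())
E
```

```text
time_s: 2.9
tcp_pos: [545.9, 196.0, 247.6]
eef_rot: [0.0, 0.01, 1.0, 0.001]
ft_force: [0.1, -0.6, -0.0]
finger_gap: 0.401
t 2.9 tcp [545.9 196.  247.6] F [ 0.1 -0.6 -0. ] gap 0.4 j [ 0.14  0.49 -0.78  1.9   0.43  0.92  0.71]
lin [ 0.02 -0.02 -0.05] twist [0.01 0.   0.03]
heat_grip 0.56 [318.4, 215.9] 271
heat_mark 0.61 [283.3, 218.4] 14303
heat_mark 0.36 [320.8, 216.5] 276
heat_mark 0.17 [7.9, 272.2] 609
```

View pics/w1.png

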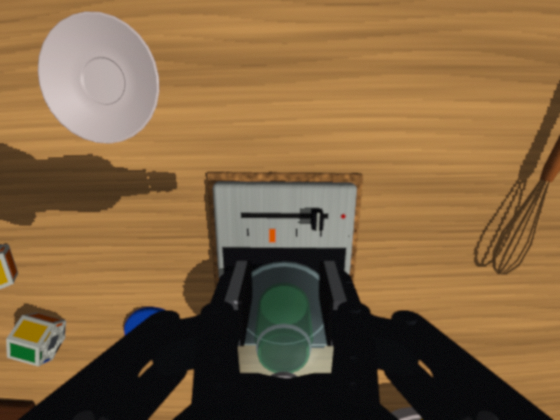

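Run:
```python
from h import *
a=cv2.imread('pics/w1.png');cv2.imwrite('pics/w1c.png',cv2.resize(a[170:270,200:370],None,fx=4.7,fy=4.7,interpolation=cv2.INTER_CUBIC))
p=camera_params('wrist')
h=cv2.cvtColor(a,cv2.COLOR_BGR2HSV)
m=cv2.inRange(h,(5,150,120),(20,255,255));m[:190]=0;m[260:]=0;m[:,:215]=0;m[:,360:]=0
ys,xs=np.nonzero(m);print('orange px',xs.mean(),ys.mean(),len(xs),xs.min(),xs.max(),ys.min(),ys.max())
print('orange',rayz(p,[[xs.mean(),ys.mean()]],30).round(1))
print('tray corners',rayz(p,[[215,184],[355,184]],30).round(1),'slot',rayz(p,[[241,215.5],[328,216]],30).round(1))
```

```text
orange px 337.98538011695905 229.8187134502924 342 269 359 190 259
orange [[607.8 255.3  30. ]]
tray corners [[546.4 110.   30. ]
 [550.8 273.7  30. ]] slot [[586.2 137.7  30. ]
 [589.6 242.7  30. ]]
```

View pics/w1c.png

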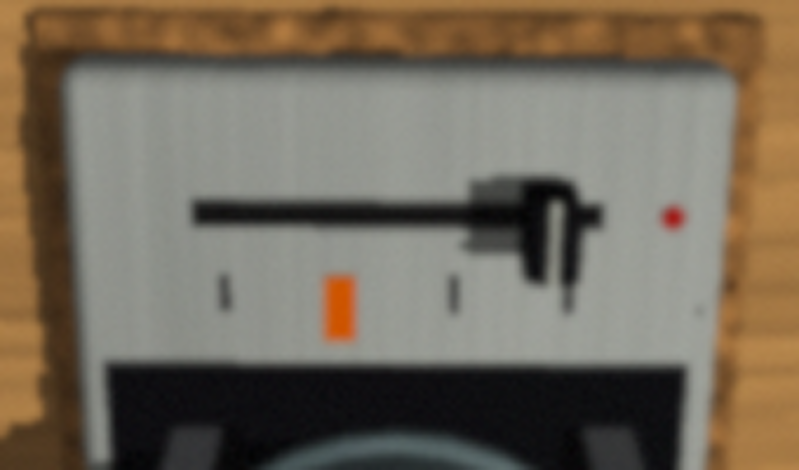

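Run:
```python
from h import *
p=camera_params('wrist')
c=lambda l,z:rayz(p,(np.array(l)+.5)/4.7+[200,170]-.5,z).round(1)
print('ticks',c([[568,295],[454,295],[340,308],[225,295]],30).tolist())
print('pointer ends',c([[560,200],[555,283]],53).tolist(),'slot',c([[195,213],[602,215]],30).tolist())
print('gripx',c([[556,192],[556,282]],53).tolist())
tk=c([[340,308]],30)[0]
th=np.radians(-1.8)
ux=np.array([np.cos(th),np.sin(th)])
s0=c([[195,213]],30)[0][:2];uy=np.array([-np.sin(th),np.cos(th)])
k=(tk[:2]-s0)@uy
print('mark',s0+uy*k)
```

```text
ticks [[610.6, 233.8, 30.0], [609.8, 204.0, 30.0], [612.7, 174.1, 30.0], [608.3, 144.1, 30.0]]
pointer ends [[576.6, 229.2, 53.0], [598.0, 228.1, 53.0]] slot [[585.4, 137.9, 30.0], [588.7, 242.3, 30.0]]
gripx [[574.6, 228.2, 53.0], [597.7, 228.4, 53.0]]
mark [586.56344356 174.92137438]
```

Run:
```python
from h import *
togo([586.8,228.5,90],down(88.2))
togo([586.8,228.5,35],down(88.2))
```

```text
t 3.05 tcp [545.4 191.  246.8] F [ 0.3 -1.1  0. ] gap 0.4 j [ 0.15  0.49 -0.78  1.91  0.43  0.92  0.71]
lin [-0.81  0.78  3.13] twist [-0.01 -0.    0.03]
t 3.05 tcp [545.4 191.  246.8] F [ 0.3 -1.1  0. ] gap 0.4 j [ 0.15  0.49 -0.78  1.91  0.43  0.92  0.71]
lin [-0.81  0.78  4.23] twist [-0.01 -0.    0.03]
```

Run:
```python
from h import *
p=camera_params('wrist');print(observe()['tcp_pos'],observe()['joint_vel'].round(3))
snap('wrist','w2');np.save('pics/w2p.npy',p,allow_pickle=True)
print(observe()['tcp_pos'])
a=cv2.imread('pics/w2.png');cv2.imwrite('pics/w2c.png',cv2.resize(a[170:270,200:370],None,fx=4.7,fy=4.7,interpolation=cv2.INTER_CUBIC))
```

```text
[545.42780718 190.98732827 246.81166203] [ 0.012 -0.007  0.005  0.005 -0.001 -0.003  0.003]
[545.50619709 190.70664493 246.88765927]
```

View pics/w2c.png

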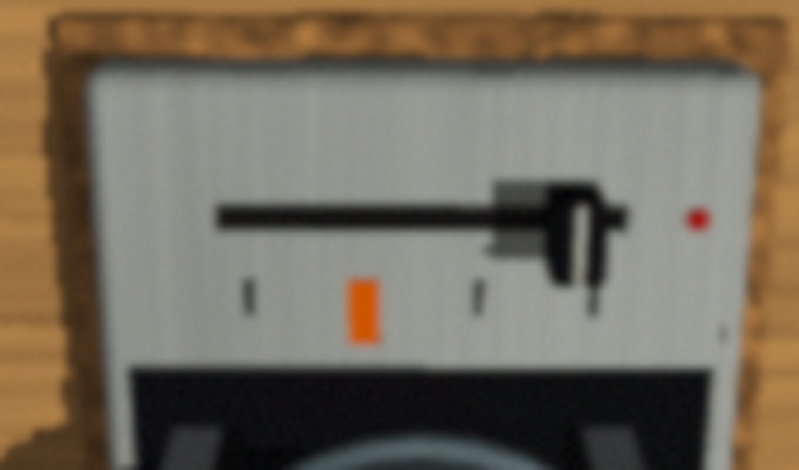

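Run:
```python
from h import *
p=np.load('pics/w2p.npy',allow_pickle=True).item()
c=lambda l,z:rayz(p,(np.array(l)+.5)/4.7+[200,170]-.5,z).round(1)
print('ticks',c([[593,300],[478,300],[363,312],[249,297]],30).tolist())
print('pointer',c([[583,210],[579,283]],53).tolist(),'slot',c([[218,216],[628,219]],30).tolist())
print('grip top x ends',c([[575,186],[590,283]],53).tolist())
togo([587,233.5,90],down(88.2))
```

```text
ticks [[612.2, 240.4, 30.0], [611.4, 210.3, 30.0], [614.0, 180.1, 30.0], [609.0, 150.4, 30.0]]
pointer [[579.3, 234.7, 53.0], [598.1, 234.0, 53.0]] slot [[586.4, 143.8, 30.0], [590.0, 249.0, 30.0]]
grip top x ends [[573.2, 232.7, 53.0], [598.2, 236.7, 53.0]]
t 3.1 tcp [545.5 190.7 246.9] F [-0.2 -0.2 -0.1] gap 0.4 j [ 0.15  0.49 -0.78  1.91  0.43  0.92  0.71]
lin [-0.81  0.88  3.14] twist [-0.01 -0.    0.02]
```

```bash
python3 -m crank '{"fingers":[0.1,0.1,0.1,0.1,0.1,0.1],"linear":[[-0.8,0.84,0.5],[-0.8,0.84,1.5],[-0.8,0.84,2.5],[-0.8,0.84,3.0],[-0.8,0.84,3.0],[-0.8,0.84,3.0]],"twist":[[0,0,0],[0,0,0],[0,0,0],[0,0,0],[0,0,0],[0,0,0]]}'
python3 - <<'E'
from h import *
p=camera_params('wrist');print(observe()['joint_vel'].round(3))
snap('wrist','w3');np.save('pics/w3p.npy',p,allow_pickle=True)
togo([587,233.5,35],down(88.2))
E
```

```text
time_s: 3.85
tcp_pos: [587.5, 233.6, 98.5]
eef_rot: [0.001, 0.013, 1.0, 0.0]
ft_force: [-0.2, 1.3, -0.3]
finger_gap: 0.553
[-0.002 -0.014 -0.012 -0.011  0.    -0.002 -0.   ]
t 3.9 tcp [587.8 234.   98.9] F [0.2 0.3 0.8] gap 0.55 j [-0.02  0.72 -0.63  1.89  0.63  0.73  0.53]
lin [ 0.02 -0.01  1.28] twist [0.01 0.01 0.04]
```

View pics/w3.png

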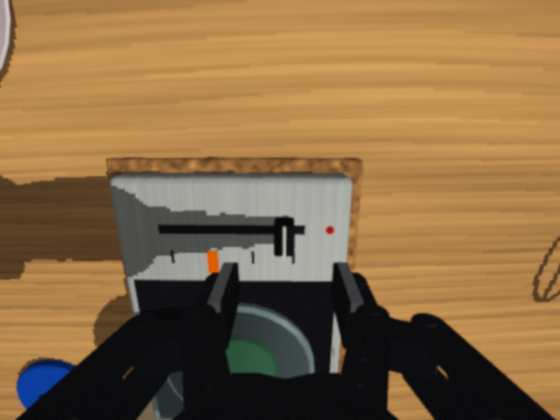

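The wrist view shows the grip's pointer at (285,236), midway between the finger tips at columns 233 and 341, so y is aligned. I'll check x next.

Run:
```python
from h import *
p=np.load('pics/w3p.npy',allow_pickle=True).item()
print(rayz(p,[[284.5,219],[285,236],[285,254]],53).round(1).tolist(), 'ticks',rayz(p,[[172,257],[213,262],[253,257],[293,257]],30).round(1).tolist(),'slot',rayz(p,[[159,229.5],[304,230]],30).round(1).tolist())
```

```text
[[572.9, 235.1, 53.0], [584.5, 235.1, 53.0], [597.4, 234.8, 53.0]] ticks [[609.2, 150.1, 30.0], [614.0, 180.5, 30.0], [610.6, 210.7, 30.0], [611.3, 240.4, 30.0]] slot [[587.0, 143.7, 30.0], [590.0, 248.6, 30.0]]
```

```bash
python3 -m crank '{"fingers":[0.1,0.1,0.1,-0.3,-1,-1,-1,-1],"linear":[[0.02,0.02,0.6],[0.02,0.02,1.24],[0.02,0.02,1.24],[0.02,0.02,1.24],[0.02,0.02,1.24],[0.02,0.02,1.24],[0.02,0.02,1.24],[0.02,0.02,1.24]],"twist":[[0,0,0],[0,0,0],[0,0,0],[0,0,0],[0,0,0],[0,0,0],[0,0,0],[0,0,0]]}' 20
python3 - <<'E'
from h import *
togo([587.5,181.3,37],down(88.2))
E
```

```text
time_s: 4.9
tcp_pos: [586.9, 235.3, 37.2]
eef_rot: [0.001, 0.012, 1.0, 0.0]
ft_force: [-0.3, -0.7, 6.6]
finger_gap: 0.16
t 4.9 tcp [586.9 235.3  37.2] F [-0.3 -0.7  6.6] gap 0.16 j [-0.07  0.8  -0.56  1.92  0.7   0.63  0.46]
lin [-0.04 -1.08  0.  ] twist [0.   0.02 0.04]
```

```bash
python3 -m crank '{"fingers":[-1,-1,-1,-1,-1,-1,-1],"linear":[[0,-0.2,-0.02],[0,-0.4,-0.02],[0,-0.6,-0.02],[0,-0.8,-0.02],[0,-1.0,-0.02],[0,-1.08,-0.02],[0,-1.08,-0.02]],"twist":[[0,0,0],[0,0,0],[0,0,0],[0,0,0],[0,0,0],[0,0,0],[0,0,0]]}'
python3 - <<'E'
from h import *
p=camera_params('wrist')
snap('wrist','w4');np.save('pics/w4p.npy',p,allow_pickle=True)
togo([587.5,181.3,37],down(88.2))
a=cv2.imread('pics/w4.png');cv2.imwrite('pics/w4c.png',cv2.resize(a[150:310,160:390],None,fx=3.4,fy=3.4,interpolation=cv2.INTER_CUBIC))
E
```

```text
time_s: 5.78
tcp_pos: [585.2, 179.8, 37.1]
eef_rot: [0.001, 0.013, 1.0, -0.0]
ft_force: [1.1, -0.6, 6.8]
finger_gap: 0.155
t 5.83 tcp [585.2 179.8  37.2] F [-0.  -0.9  6.8] gap 0.15 j [ 0.01  0.78 -0.56  1.96  0.72  0.6   0.52]
lin [-0.05  0.03  0.  ] twist [-0.    0.01  0.04]
```

View pics/w4c.png

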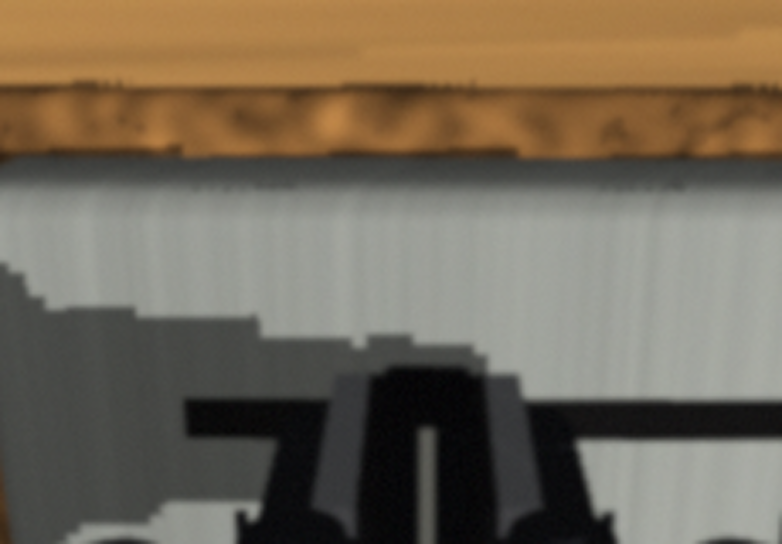

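```bash
python3 -m crank '{"fingers":[-0.4,-0.2,0,0,0,0,0,0],"linear":[[0,0,0],[0,0,0],[0,0,0],[0,0,-0.6],[0,0,-1.2],[0,0,-1.2],[0,0,-1.2],[0,0,-1.2]],"twist":[[0,0,0],[0,0,0],[0,0,0],[0,0,0],[0,0,0],[0,0,0],[0,0,0],[0,0,0]]}'
python3 - <<'E'
from h import *
p=camera_params('wrist')
snap('wrist','w5');np.save('pics/w5p.npy',p,allow_pickle=True)
togo([587.5,181.3,37],down(88.2))
a=cv2.imread('pics/w5.png');cv2.imwrite('pics/w5c.png',cv2.resize(a[190:290,200:400],None,fx=4,fy=4,interpolation=cv2.INTER_CUBIC))
E
```

```text
time_s: 6.82
tcp_pos: [583.5, 180.4, 95.0]
eef_rot: [-0.001, 0.012, 1.0, -0.001]
ft_force: [0.5, 0.3, 0.1]
finger_gap: 0.5
t 6.88 tcp [583.5 180.5  95.1] F [-0.8 -0.9  0.2] gap 0.5 j [ 0.06  0.71 -0.63  1.94  0.64  0.7   0.58]
lin [-0.08  0.02  1.16] twist [-0.01 -0.01  0.04]
```

View pics/w5c.png

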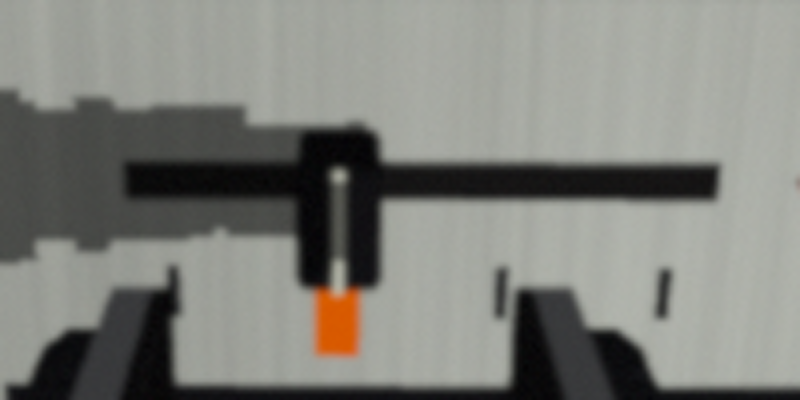

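Run:
```python
from h import *
p=np.load('pics/w5p.npy',allow_pickle=True).item()
c=lambda l,z:rayz(p,(np.array(l)+.5)/4+[200,190]-.5,z).round(1)
print(c([[338,180],[340,285],[300,200],[380,200]],53).tolist(),c([[337.5,322],[172,290],[502,293],[664,293]],30).tolist(),c([[125,180],[718,182]],30).tolist())
Rg=R.from_rotvec([-30,0,0],degrees=True)*down(0)
togo([560,0,260],down(0))
```

```text
[[577.9, 181.4, 53.0], [596.4, 181.2, 53.0], [581.2, 175.3, 53.0], [581.5, 188.0, 53.0]] [[615.8, 180.2, 30.0], [608.5, 150.0, 30.0], [610.6, 210.6, 30.0], [611.4, 240.5, 30.0]] [[586.6, 143.2, 30.0], [589.5, 248.9, 30.0]]
t 6.88 tcp [583.5 180.5  95.1] F [-0.8 -0.9  0.2] gap 0.5 j [ 0.06  0.71 -0.63  1.94  0.64  0.7   0.58]
lin [ 0.39 -3.62 -3.29] twist [-0.01 -0.01  8.86]
```

```bash
python3 -m crank '{"fingers":[0,0,0,0,0,0,0,0],"linear":[[0.4,0,-1.2],[0.4,0,-2.4],[0.4,-1,-3.0],[0.4,-2.2,-3.0],[0.4,-3.4,-3.0],[0.4,-4.6,-3.0],[0.0,-5.8,-3.0],[-0.6,-7,-3.0]],"twist":[[0,0,0],[0,0,1],[0,0,2],[0,0,3],[0,0,4],[0,0,5],[0,0,6],[0,0,7]]}'
python3 - <<'E'
from h import *
togo([640,-205,240],down(-3))
E
```

```text
time_s: 7.88
tcp_pos: [602.9, -167.0, 245.6]
eef_rot: [-0.001, 0.586, 0.81, -0.001]
ft_force: [1.1, 0.8, 0.5]
finger_gap: 0.503
t 7.88 tcp [ 602.9 -167.   245.6] F [1.1 0.8 0.5] gap 0.5 j [ 0.5   0.48 -0.43  1.81  0.25  0.9   0.28]
lin [-0.96  0.47  0.11] twist [-0.01 -0.    2.13]
```

```bash
python3 -m crank '{"fingers":[0.6,0.6,0.6,0.6,0.6],"linear":[[-0.9,0.5,0.1],[-0.9,0.5,0.1],[-0.9,0.5,0.1],[-0.9,0.5,0.1],[-0.9,0.5,0.1]],"twist":[[0,0,1],[0,0,2.1],[0,0,2.1],[0,0,2.1],[0,0,2.1]]}'
python3 - <<'E'
from h import *
p=camera_params('wrist');print(observe()['joint_vel'].round(3))
snap('wrist','w6');np.save('pics/w6p.npy',p,allow_pickle=True)
togo([640,-205,240],down(-3))
for r in cut_out('wrist','timer'): print(r['confidence'],r['xy'],r['region'].sum(),rayz(p,[r['xy']],60).round())
E
```

```text
time_s: 8.5
tcp_pos: [641.4, -198.6, 241.2]
eef_rot: [-0.0, 0.721, 0.693, -0.0]
ft_force: [-0.5, -0.4, -0.4]
finger_gap: 0.801
[ 0.004 -0.001  0.003 -0.005 -0.002 -0.002 -0.005]
t 8.55 tcp [ 641.5 -198.8  241.3] F [ 0.3 -0.4 -0. ] gap 0.8 j [ 0.45  0.53 -0.32  1.72  0.2   0.93  0.01]
lin [-0.12 -0.02  0.03] twist [-0.   -0.    0.07]
0.89 [396.1, 153.3] 2694 [[ 757. -164.   60.]]
0.81 [344.5, 262.9] 2165 [[ 706. -287.   60.]]
0.67 [297.7, 190.8] 2464 [[ 655. -200.   60.]]
0.66 [343.0, 357.2] 1667 [[ 708. -424.   60.]]
```

View pics/w6.png

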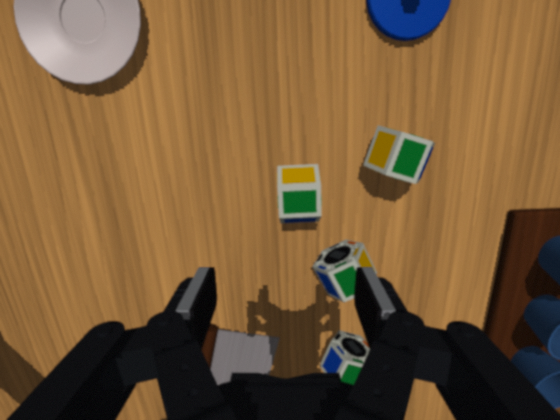

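The wrist view shows the target timer at (298,192), with green facing up and yellow on the +y side. The look-alikes are at (397,155), (343,268) and (347,358), all farther from the base. This crop confirms the target and gives me its measurements.

Run:
```python
from h import *
a=cv2.imread('pics/w6.png');cv2.imwrite('pics/w6c.png',cv2.resize(a[150:235,250:350],None,fx=7,fy=7,interpolation=cv2.INTER_CUBIC))
```

```text
(no output)
```

View pics/w6c.png

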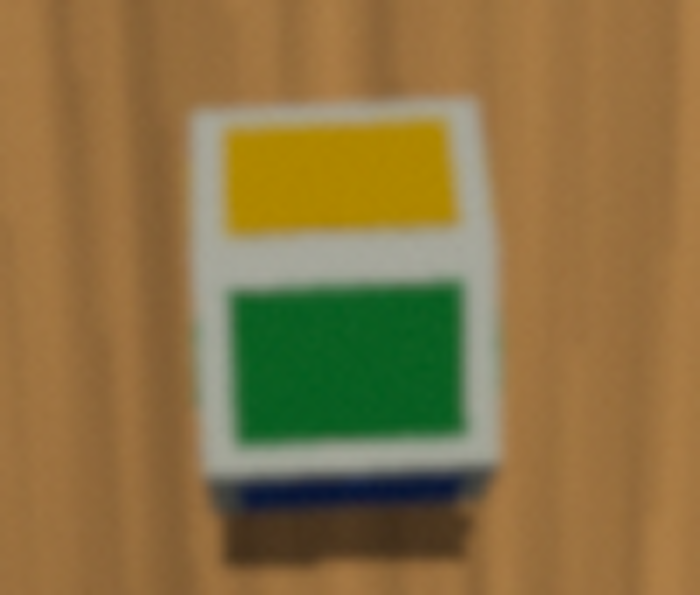

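Run:
```python
from h import *
p=np.load('pics/w6p.npy',allow_pickle=True).item()
c=lambda l,z:rayz(p,(np.array(l)+.5)/7+[250,150]-.5,z).round(1)
q=c([[197,262],[498,243],[500,465],[207,475]],60);print(q.tolist(),q.mean(0))
g=c([[232,292],[463,284],[467,433],[238,443]],60);print(g.tolist(),g.mean(0))
d=g[1]-g[0]+g[2]-g[3];print('yaw',np.degrees(np.arctan2(d[1],d[0])))
```

```text
[[633.8, -194.7, 60.0], [679.1, -193.5, 60.0], [679.3, -228.9, 60.0], [633.7, -228.7, 60.0]] [ 656.475 -211.45    60.   ]
[[638.8, -199.6, 60.0], [673.8, -199.7, 60.0], [674.2, -223.4, 60.0], [638.8, -223.7, 60.0]] [ 656.4 -211.6   60. ]
yaw 0.16277166299312032
```

```bash
cat >> h.py <<'E'
def tl(th,yaw=0): return R.from_rotvec([th,0,0],degrees=True)*down(yaw)
def gp(C,th,back=0,yaw=0):
    r=tl(th,yaw); return np.array(C)+(19-back)*r.apply([0,0,1]),r
E
python3 - <<'E'
from h import *
P,r=gp([656.4,-211.6,31],-30,120); print(P); togo(P,r)
E
```

```text
[ 656.4        -161.1         118.46856578]
t 8.6 tcp [ 641.5 -199.   241.4] F [ 0.5 -0.8 -0.1] gap 0.8 j [ 0.45  0.53 -0.32  1.72  0.2   0.93  0.01]
lin [0.77 0.27 2.46] twist [-0.06 -3.   -0.22]
```

```bash
python3 -m crank '{"fingers":[0.5,0.5,0.5,0.5,0.5,0.5],"linear":[[0.8,0.3,0.6],[0.8,0.3,1.2],[0.8,0.3,1.8],[0.77,0.28,2.4],[0.77,0.28,2.4],[0.77,0.28,2.4]],"twist":[[0,-0.8,-0.2],[0,-1.6,-0.2],[0,-2.4,-0.2],[0,-3,-0.2],[0,-3,-0.2],[0,-3,-0.2]]}'
python3 - <<'E'
from h import *
P,r=gp([656.4,-211.6,31],-30,120); togo(P,r)
P,r=gp([656.4,-211.6,31],-30,0); togo(P,r)
snap('wrist','w7')
E
```

```text
time_s: 9.35
tcp_pos: [657.9, -162.8, 122.6]
eef_rot: [0.179, 0.685, 0.681, -0.186]
ft_force: [0.5, -0.6, 0.2]
finger_gap: 0.752
t 9.35 tcp [ 657.9 -162.8  122.6] F [ 0.5 -0.6  0.2] gap 0.75 j [-0.08  0.69  0.03  1.85  0.74  0.79 -0.65]
lin [ 0.07 -0.03  0.05] twist [-0.06 -0.   -0.02]
t 9.35 tcp [ 657.9 -162.8  122.6] F [ 0.5 -0.6  0.2] gap 0.75 j [-0.08  0.69  0.03  1.85  0.74  0.79 -0.65]
lin [ 0.07 -0.    2.45] twist [-0.06 -0.   -0.02]
```

View pics/w7.png

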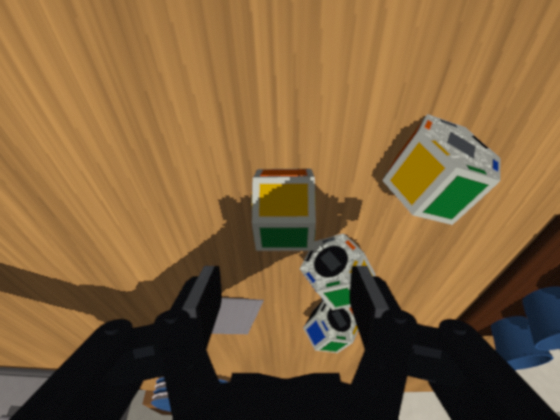

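The target is centred between the finger tips, at column 285 (tips at 215 and 355), and orange shows on its lower +y flat. I'll advance along the tool axis.

```bash
python3 -m crank '{"fingers":[0.5,0.5,0.5,0.5,0.5,0.5],"linear":[[0.06,0,0.6],[0.06,0,1.2],[0.06,0,1.8],[0.06,0,2.4],[0.06,0,2.4],[0.06,0,2.4]],"twist":[[-0.06,0,0],[-0.06,0,0],[-0.06,0,0],[-0.06,0,0],[-0.06,0,0],[-0.06,0,0]]}'
python3 - <<'E'
from h import *
P,r=gp([656.4,-211.6,31],-30,0); togo(P,r)
snap('wrist','w8');snap('side','s8')
a=cv2.imread('pics/s8.png');cv2.imwrite('pics/s8c.png',cv2.resize(a[100:230,220:390],None,fx=4.5,fy=4.5,interpolation=cv2.INTER_CUBIC))
E
```

```text
time_s: 10.15
tcp_pos: [657.1, -219.8, 17.7]
eef_rot: [0.184, 0.685, 0.681, -0.182]
ft_force: [0.6, 0.7, -0.1]
finger_gap: 0.749
t 10.15 tcp [ 657.1 -219.8   17.7] F [ 0.6  0.7 -0.1] gap 0.75 j [-0.04  0.85  0.11  1.87  0.87  0.59 -0.76]
lin [ 0.01 -0.01  0.07] twist [ 0.   -0.   -0.03]
```

View pics/w8.png

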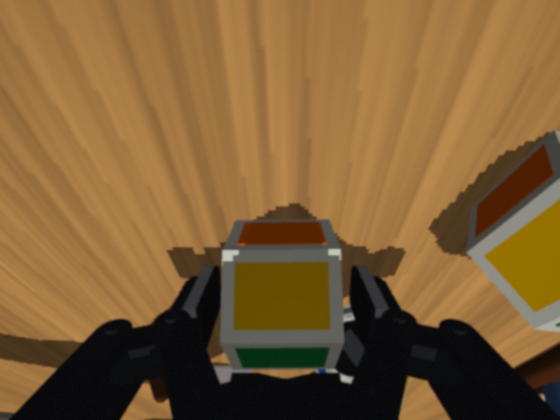

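View pics/s8c.png

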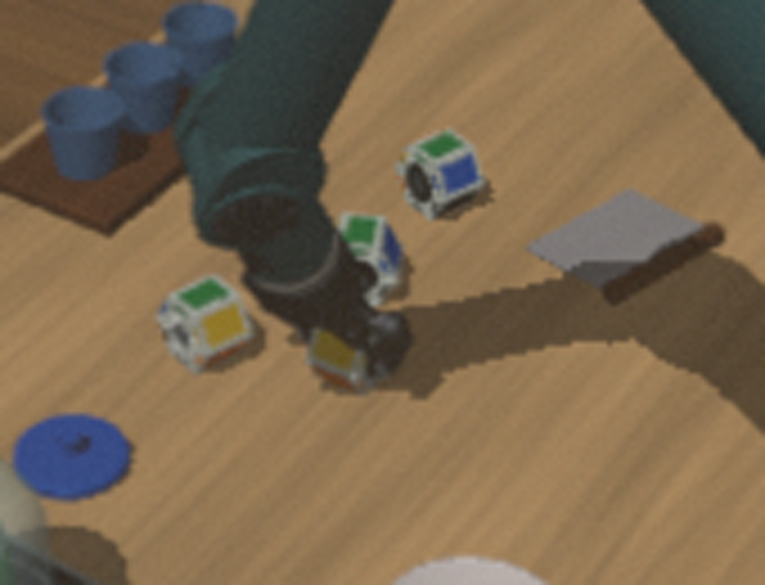

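```bash
python3 -m crank '{"fingers":[0,-0.5,-1,-1,-1,-1],"linear":[[0,0,0.03],[0,0,0.03],[0,0,0.03],[0,0,0.03],[0,0,0.03],[0,0,0.03]],"twist":[[0,0,0],[0,0,0],[0,0,0],[0,0,0],[0,0,0],[0,0,0]]}' 40
python3 - <<'E'
from h import *
s,r0=tool();C=s['tcp_pos']-19*r0.apply([0,0,1]);print('grasp pt',C)
th=np.degrees(np.arcsin(r0.apply([0,0,1])[1]));print('tilt',th,'torq',s['ft_torque'])
for k,(dz,a) in enumerate([(14,0),(14,10),(14,20),(14,30),(14,40),(14,50),(14,60),(14,60),(0,60)]):
    rr=R.from_rotvec([a,0,0],degrees=True)*r0
    P=C+[0,0,dz]+19*rr.apply([0,0,1])
    print(dz,a,(r0.inv().apply(P-s['tcp_pos'])/50).round(2),((r0.inv()*rr).as_rotvec(degrees=True)/10).round(2))
togo([0,0,0],r0)
E
```

```text
time_s: 11.0
tcp_pos: [657.1, -218.9, 15.7]
eef_rot: [0.184, 0.684, 0.682, -0.183]
ft_force: [-1.1, 2.0, 5.9]
finger_gap: 0.536
grasp pt [ 657.06883329 -209.40141825   32.15714695]
tilt -30.004249574820825 torq [ 0.4115227   0.11420849 -0.00214956]
14 0 [-0.14  0.   -0.24] [0. 0. 0.]
14 10 [-0.07  0.   -0.25] [0. 1. 0.]
14 20 [-0.01  0.   -0.27] [0.01 2.   0.  ]
14 30 [ 0.05  0.   -0.29] [0.01 3.   0.  ]
14 40 [ 0.1  -0.   -0.33] [0.01 4.   0.  ]
14 50 [ 0.15 -0.   -0.38] [0.01 5.   0.  ]
14 60 [ 0.19 -0.   -0.43] [0.02 6.   0.  ]
14 60 [ 0.19 -0.   -0.43] [0.02 6.   0.  ]
0 60 [ 0.33 -0.   -0.19] [0.02 6.   0.  ]
t 11.0 tcp [ 657.1 -218.9   15.7] F [-1.1  2.   5.9] gap 0.54 j [-0.05  0.85  0.11  1.87  0.88  0.58 -0.76]
lin [  3.91 -13.15  -1.93] twist [0. 0. 0.]
```

```bash
python3 -m crank '{"fingers":[-1,-1,-1,-1,-1,-1,-1,-1],"linear":[[-0.14,0,-0.24],[-0.07,-0.1,-0.26],[-0.01,-0.2,-0.28],[0.05,-0.3,-0.30],[0.10,-0.4,-0.34],[0.15,-0.5,-0.39],[0.19,-0.6,-0.44],[0.19,-0.6,-0.44]],"twist":[[0,0,0],[0,1,0],[0,2,0],[0,3,0],[0,4,0],[0,5,0],[0.02,6,0],[0.02,6,0]]}'
python3 -m crank '{"fingers":[-1,-1,-1],"linear":[[0,0,0],[0,0,0],[0,0,0]],"twist":[[0,0,0],[0,0,0],[0,0,0]]}'
python3 - <<'E'
from h import *
s,r0=tool();C=s['tcp_pos']-19*r0.apply([0,0,1]);print('grasp pt',C,'tilt',np.degrees(np.arcsin(r0.apply([0,0,1])[1])),'y',r0.apply([0,1,0]).round(3))
for dz in (5,11,14): print(r0.inv().apply([0,0,-dz])/50)
snap('wrist','w9');snap('side','s9')
a=cv2.imread('pics/s9.png');cv2.imwrite('pics/s9c.png',cv2.resize(a[100:230,220:390],None,fx=4.5,fy=4.5,interpolation=cv2.INTER_CUBIC))
togo([0,0,0],r0)
E
```

```text
time_s: 12.0
tcp_pos: [623.0, -207.9, 24.7]
eef_rot: [-0.184, 0.688, 0.678, 0.181]
ft_force: [-0.5, -0.1, -1.4]
finger_gap: 0.537
time_s: 12.38
tcp_pos: [626.7, -198.2, 30.0]
eef_rot: [-0.183, 0.683, 0.683, 0.182]
ft_force: [0.2, 0.7, -0.7]
finger_gap: 0.534
grasp pt [ 626.74783289 -207.6435552    46.51137187] tilt 29.9131423135404 y [ 1.     0.001 -0.002]
[-0.04986881  0.00020377  0.08667791]
[-0.10971139  0.0004483   0.1906914 ]
[-0.13963267  0.00057057  0.24269815]
t 12.47 tcp [ 626.4 -199.1   29.5] F [ 0.4  0.6 -0.8] gap 0.54 j [ 0.91  1.01 -0.76  1.7   0.19  0.81  0.22]
lin [  3.14 -12.53   2.53] twist [ 0.   -0.   -0.01]
```

View pics/w9.png

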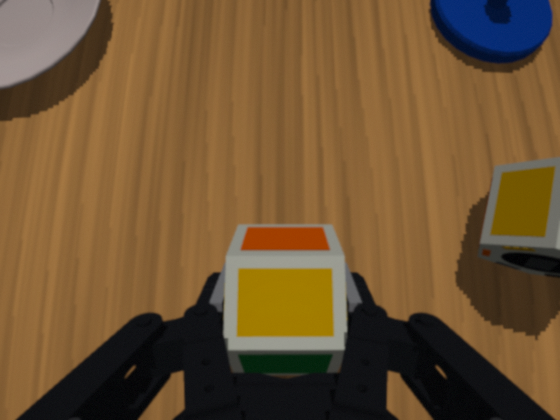

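View pics/s9c.png

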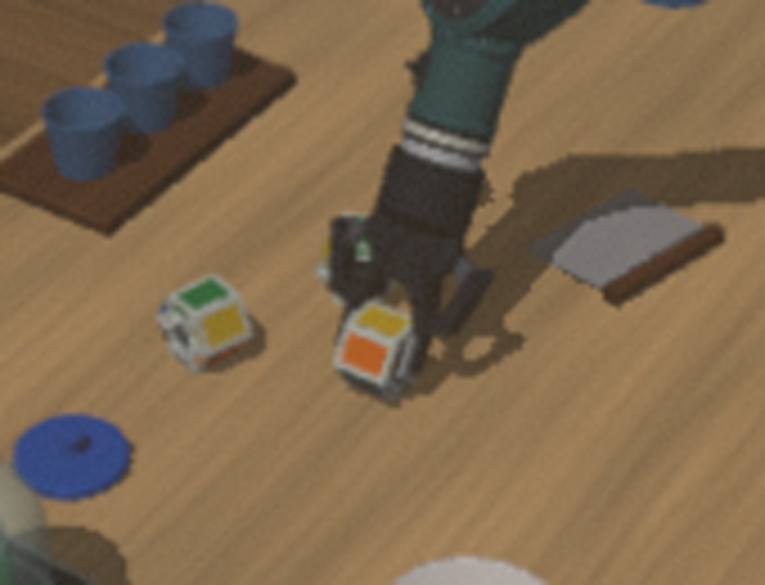

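The timer turned 60° in the grip. Yellow is now up and orange is on the upper +y side. Next I'll lower it gently.

```bash
python3 -m crank '{"fingers":[-1,-1,-1,-1,-1,-1],"linear":[[-0.03,0,0.05],[-0.06,0,0.1],[-0.08,0,0.14],[-0.1,0,0.17],[-0.11,0,0.19],[-0.11,0,0.19]],"twist":[[0,0,0],[0,0,0],[0,0,0],[0,0,0],[0,0,0],[0,0,0]]}'
python3 -m crank '{"fingers":[-1,-1,-1,-1],"linear":[[-0.01,0,0.02],[-0.02,0,0.03],[-0.02,0,0.03],[-0.02,0,0.03]],"twist":[[0,0,0],[0,0,0],[0,0,0],[0,0,0]]}'
```

```text
time_s: 13.22
tcp_pos: [625.8, -200.6, 18.3]
eef_rot: [-0.184, 0.684, 0.682, 0.182]
ft_force: [-0.7, -1.3, 3.8]
finger_gap: 0.536
time_s: 13.72
tcp_pos: [625.8, -200.5, 18.2]
eef_rot: [-0.184, 0.684, 0.682, 0.182]
ft_force: [-4.5, -4.1, 11.4]
finger_gap: 0.535
```

```bash
python3 -m crank '{"fingers":[-0.1,0.1,0.4,0.4,0.4,0.4,0.4,0.4],"linear":[[0,0,0],[0,0,0],[0,0,0],[0,0,-0.2],[0,0,-0.8],[0,0,-1.6],[0,0,-2.4],[0,0,-2.4]],"twist":[[0,0,0],[0,0,0],[0,0,0],[0,0,0],[0,0,0],[0,0,0],[0,0,0],[0,0,0]]}'
python3 - <<'E'
from h import *
snap('wrist','w10');togo([626,-201,230],down(0))
P,r=gp([626,-210,31],-30,120); togo(P,r)
E
```

```text
time_s: 14.72
tcp_pos: [628.7, -263.9, 123.2]
eef_rot: [-0.18, 0.686, 0.681, 0.183]
ft_force: [-0.1, -0.6, -1.3]
finger_gap: 0.696
t 14.78 tcp [ 627.  -262.1  121.3] F [-0.1  0.  -0.5] gap 0.7 j [ 0.99  0.93 -0.8   1.6   0.15  1.01  0.27]
lin [ 2.14 -0.03 -1.28] twist [ 0.   -2.99 -0.03]
t 14.78 tcp [ 627.  -262.1  121.3] F [-0.1  0.  -0.5] gap 0.7 j [ 0.99  0.93 -0.8   1.6   0.15  1.01  0.27]
lin [ 1.75 -0.03  1.07] twist [-0.   -5.99 -0.03]
```

View pics/w10.png

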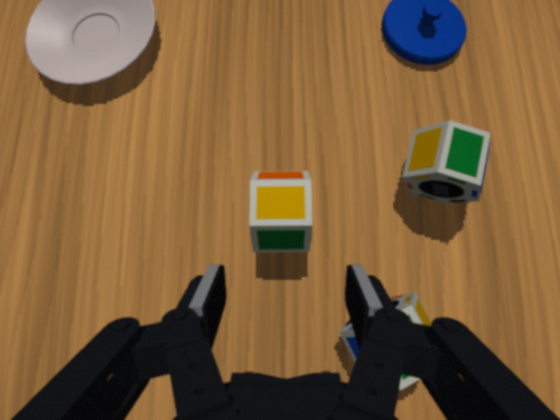

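Yellow is up at (281,203) and the timer is flat. I'll swing over to the other side for the second roll.

```bash
python3 -m crank '{"fingers":[0.5,0.5,0.5,0.5,0.5,0.5,0.5,0.5],"linear":[[0.5,0,-0.6],[1.2,0,-1.1],[1.9,0,-1.2],[2.1,0,-0.8],[2.1,0,-0.3],[1.9,0,0.3],[1.75,0,1.0],[1.75,0,1.0]],"twist":[[0,-0.9,0],[0,-1.8,0],[0,-2.7,0],[0,-3.6,0],[0,-4.5,0],[0,-5.4,0],[0,-6,0],[0,-6,0]]}'
python3 -m crank '{"fingers":[0.5,0.5],"linear":[[0,0,0],[0,0,0]],"twist":[[0,0,0],[0,0,0]]}'
python3 - <<'E'
from h import *
p=camera_params('wrist');np.save('pics/w11p.npy',p,allow_pickle=True);snap('wrist','w11')
P,r=gp([626,-210,31],-30,120); togo(P,r)
P,r=gp([626,-210,31],-30,0); togo(P,r)
E
```

```text
time_s: 15.78
tcp_pos: [623.8, -153.2, 115.6]
eef_rot: [0.178, 0.68, 0.687, -0.186]
ft_force: [0.2, -0.1, 0.7]
finger_gap: 0.748
time_s: 16.02
tcp_pos: [626.5, -162.4, 121.7]
eef_rot: [0.182, 0.685, 0.681, -0.184]
ft_force: [0.2, 0.2, 0.5]
finger_gap: 0.753
t 16.07 tcp [ 626.6 -162.4  121.8] F [ 0.5 -0.1  0.2] gap 0.75 j [ 0.12  0.68 -0.25  1.92  0.95  0.88 -0.84]
lin [ 0.08 -0.01  0.03] twist [-0.02  0.   -0.03]
t 16.07 tcp [ 626.6 -162.4  121.8] F [ 0.5 -0.1  0.2] gap 0.75 j [ 0.12  0.68 -0.25  1.92  0.95  0.88 -0.84]
lin [ 0.08 -0.    2.43] twist [-0.02  0.   -0.03]
```

View pics/w11.png

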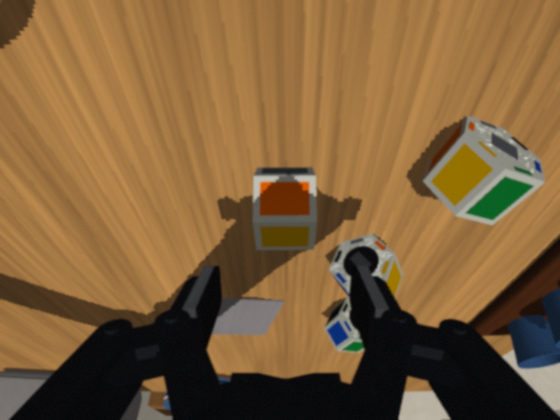

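```bash
python3 -m crank '{"fingers":[0.5,0.5,0.5,0.5,0.5,0.5],"linear":[[0.1,0,0.6],[0.1,0,1.2],[0.1,0,1.8],[0.1,0,2.4],[0.1,0,2.4],[0.1,0,2.4]],"twist":[[0,0,0],[0,0,0],[0,0,0],[0,0,0],[0,0,0],[0,0,0]]}'
python3 -m crank '{"fingers":[0,-0.5,-1,-1,-1,-1],"linear":[[0,0,0.02],[0,0,0.02],[0,0,0.02],[0,0,0.02],[0,0,0.02],[0,0,0.02]],"twist":[[0,0,0],[0,0,0],[0,0,0],[0,0,0],[0,0,0],[0,0,0]]}' 40
python3 - <<'E'
from h import *
s,r0=tool();C=s['tcp_pos']-19*r0.apply([0,0,1]);print('grasp pt',C,'tilt',np.degrees(np.arcsin(r0.apply([0,0,1])[1])))
E
```

```text
time_s: 16.82
tcp_pos: [626.7, -215.6, 15.2]
eef_rot: [0.182, 0.684, 0.682, -0.183]
ft_force: [0.8, 0.1, 0.6]
finger_gap: 0.75
time_s: 17.58
tcp_pos: [627.2, -215.0, 14.6]
eef_rot: [0.183, 0.684, 0.682, -0.183]
ft_force: [-0.7, 1.5, 6.1]
finger_gap: 0.531
grasp pt [ 627.19681566 -205.47399321   31.02989932] tilt -30.004876036264466
```

```bash
python3 -m crank '{"fingers":[-1,-1,-1,-1,-1,-1,-1,-1],"linear":[[-0.14,0,-0.24],[-0.07,0,-0.26],[-0.01,0,-0.28],[0.05,0,-0.30],[0.10,0,-0.34],[0.15,0,-0.39],[0.19,0,-0.44],[0.19,0,-0.44]],"twist":[[0,0,0],[0,1,0],[0,2,0],[0,3,0],[0,4,0],[0,5,0],[0,6,0],[0,6,0]]}'
python3 -m crank '{"fingers":[-1,-1,-1],"linear":[[0,0,0],[0,0,0],[0,0,0]],"twist":[[0,0,0],[0,0,0],[0,0,0]]}'
python3 - <<'E'
from h import *
s,r0=tool();C=s['tcp_pos']-19*r0.apply([0,0,1]);print('grasp pt',C,'tilt',np.degrees(np.arcsin(r0.apply([0,0,1])[1])),'y',r0.apply([0,1,0]).round(3))
snap('wrist','w12')
E
```

```text
time_s: 18.58
tcp_pos: [623.6, -203.3, 23.2]
eef_rot: [-0.184, 0.688, 0.678, 0.181]
ft_force: [-0.7, -0.6, -1.8]
finger_gap: 0.534
time_s: 18.95
tcp_pos: [626.6, -194.5, 29.0]
eef_rot: [-0.183, 0.683, 0.684, 0.182]
ft_force: [-0.8, 0.3, -0.8]
finger_gap: 0.535
grasp pt [ 626.64675489 -203.94485046   45.46704301] tilt 29.87726409719813 y [ 1.     0.002 -0.002]
```

View pics/w12.png

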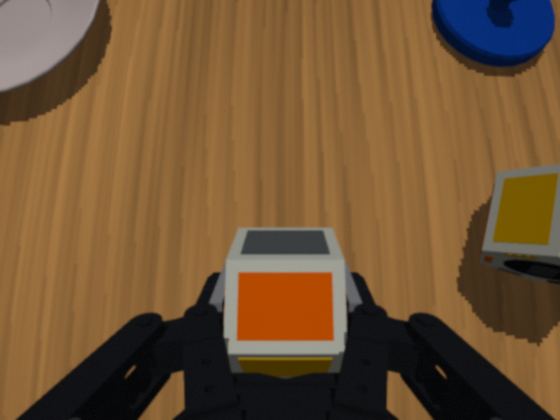

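Orange is up at (285,306), still held. I'll lower it in small steps and watch the force.

```bash
python3 -m crank '{"fingers":[-1,-1,-1,-1,-1,-1],"linear":[[-0.03,0,0.05],[-0.05,0,0.09],[-0.07,0,0.12],[-0.08,0,0.14],[-0.09,0,0.155],[-0.09,0,0.155]],"twist":[[0,0,0],[0,0,0],[0,0,0],[0,0,0],[0,0,0],[0,0,0]]}'
python3 -m crank '{"fingers":[-1,-1,-1],"linear":[[-0.01,0,0.015],[-0.02,0,0.03],[-0.02,0,0.03]],"twist":[[0,0,0],[0,0,0],[0,0,0]]}'
```

```text
time_s: 19.75
tcp_pos: [625.9, -196.7, 18.7]
eef_rot: [-0.184, 0.684, 0.682, 0.182]
ft_force: [-1.1, -1.5, 1.9]
finger_gap: 0.53
time_s: 20.12
tcp_pos: [625.9, -196.7, 18.7]
eef_rot: [-0.184, 0.684, 0.682, 0.182]
ft_force: [-3.8, -2.3, 10.6]
finger_gap: 0.535
```

Contact is firm at 10.6 N. I'll release and retreat.

```bash
python3 -m crank '{"fingers":[-0.1,0.1,0.4,0.4,0.4,0.4,0.4,0.4],"linear":[[0,0,0],[0,0,0],[0,0,0],[0,0,-0.2],[0,0,-0.8],[0,0,-1.6],[0,0,-2.4],[0,0,-3.2]],"twist":[[0,0,0],[0,0,0],[0,0,0],[0,0,0],[0,0,0],[0,0,0],[0,0,0],[0,0,0]]}'
python3 -m crank '{"fingers":[0.4,0.4,0.4,0.4],"linear":[[0.5,0,-0.6],[1,0,-1.2],[1,0,-1.2],[1,0,-1.2]],"twist":[[0,-1,0],[0,-2,0],[0,-3,0],[0,-3,0]]}'
python3 - <<'E'
from h import *
p=camera_params('wrist');print(observe()['joint_vel'].round(3),observe()['ft_force'])
snap('wrist','w13');snap('top','t13');snap('side','s13')
for r in cut_out('wrist','timer'): print(r['confidence'],r['xy'],rayz(p,[r['xy']],60).round())
a=cv2.imread('pics/t13.png');cv2.imwrite('pics/t13c.png',cv2.resize(a[110:270,80:480],None,fx=2,fy=2,interpolation=cv2.INTER_CUBIC))
a=cv2.imread('pics/s13.png');cv2.imwrite('pics/s13c.png',cv2.resize(a[110:380,140:410],None,fx=2.2,fy=2.2,interpolation=cv2.INTER_CUBIC))
E
```

```text
time_s: 21.12
tcp_pos: [626.3, -277.8, 156.7]
eef_rot: [-0.184, 0.684, 0.682, 0.182]
ft_force: [0.6, -0.6, 0.6]
finger_gap: 0.7
time_s: 21.62
tcp_pos: [628.0, -257.0, 235.5]
eef_rot: [0.0, 0.705, 0.71, 0.0]
ft_force: [-0.4, 1.2, -0.0]
finger_gap: 0.695
[ 0.065  0.064  0.06  -0.031  0.003  0.017  0.026] [-0.35959008  1.19503345 -0.01921468]
0.97 [420.8, 102.2] [[ 759. -167.   60.]]
0.65 [341.3, 337.0] [[ 699. -442.   60.]]
0.63 [285.1, 135.6] [[ 628. -200.   60.]]
0.61 [357.4, 228.3] [[ 707. -298.   60.]]
```

View pics/w13.png

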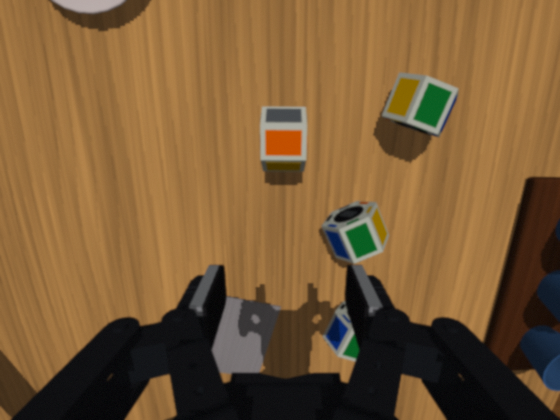

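View pics/t13c.png

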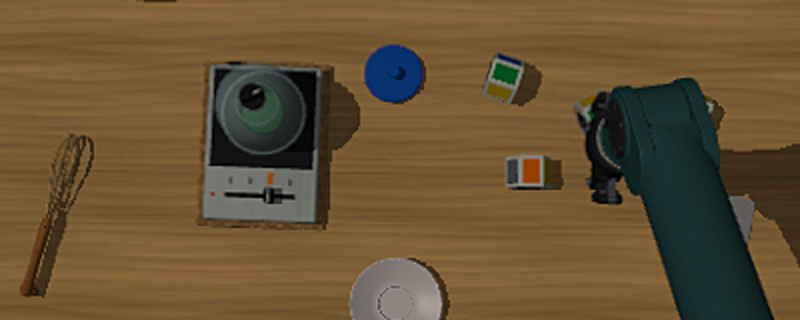

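View pics/s13c.png

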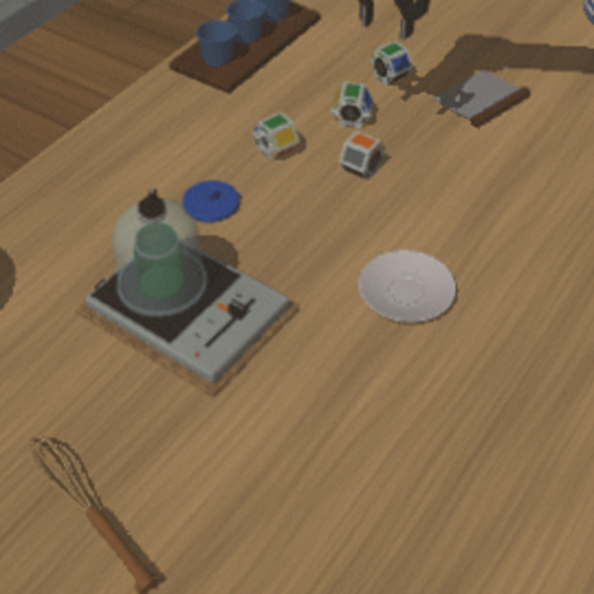

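All views agree. Orange is up at (283,142) in the wrist view, the slider is at the orange tick, the dome hasn't moved, and the neighbouring timers stand where they were. I'll do one flatness check from depth, then hand in.

```bash
python3 -m crank '{"fingers":[0.4,0.4,0.4,0.4],"linear":[[0,0,0],[0,0,0],[0,0,0],[0,0,0]],"twist":[[0,0,0],[0,0,0],[0,0,0],[0,0,0]]}'
python3 - <<'E'
from h import *
p=camera_params('wrist');im,d=snap('wrist','w14')
h=cv2.cvtColor(im,cv2.COLOR_RGB2HSV);m=cv2.inRange(h,(3,200,180),(12,255,255));n,l,st,c=cv2.connectedComponentsWithStats(m)
k=1+np.argmax(st[1:,4]);ys,xs=np.nonzero(l==k);w=world(p,np.c_[xs,ys],d[ys,xs]);w=w[d[ys,xs]>0]
u,s,v=np.linalg.svd(w-w.mean(0));print(w.mean(0),v[2],len(w))
hand_in()
E
```

```text
time_s: 22.32
tcp_pos: [626.4, -263.6, 232.1]
eef_rot: [-0.001, 0.708, 0.706, -0.001]
ft_force: [-0.2, -0.5, -1.2]
finger_gap: 0.702
[ 625.82679874 -206.84282679   60.03508838] [-0.00433493  0.01347255 -0.99989984] 737
the job is handed in; nothing more can be done
```

The job is done and handed in at about 22 s: the heat slider is at the orange tick, and the timer nearest the robot rests flat with orange up.

- **Heat slider:** I gripped it and slid it about 54 mm. After release, the wrist picture put it about 0.5 mm from the orange tick.
- **Timer:** I rolled it two flats, 60° at a time, lowering it onto the counter before each release. The second roll touched down at about 11 N. The depth check gave the orange face at 60.0 mm above the counter and level to within about 1°. It now stands about 30 mm closer to the robot than it started. I moved it there so the gripper would clear the neighbouring timer.
- **Other things:** The dome, jar lid, saucer, whisk and look-alike timers are unmoved in the final pictures. The scraper shows in place in the side view, but the arm partly hides it from above. The gripper was open and well clear of everything at hand-in.
- **Disagreements:** The top and wrist cameras differed by 4 to 6 mm in y on both the tray and the timer. My first wrist picture was also taken before the arm had settled. I retook it and used only positions measured from the wrist camera.

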